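# Set the portion stop of the loaf board

### The job

Set up the portion stop on the loaf board: swing its arm in from the front until it is hard against its end stop, parallel to the board, and lock it there by moving the loose pin from its parking hole into the lock hole, fully home through clevis and arm. Then squeeze the lock button on the collar, draw the sleeve out until the third long scale line just comes out at the collar's rear edge, and finish still holding the collar there with the button squeezed, so that I can lay the first loaf against the stop before it locks. Leave the honey jar, the salt shaker and the mug alone.

Things in the scene. Friction and masses are not known exactly. Their poses are not given: they have to be found in the camera images.
- loaf_board: Fixed beech slicing board 175 (x) x 520 (y) x 22 mm, origin at the centre of its underside, +y along its length to the robot's left. Back fence 83 mm high at x +75, knife-guide posts 97 mm high at x -70, y +215. On the near edge, line x -60: aluminium clevis foot y -238 to -107, 36 wide; parking hole y -220 (mouth z 50, floor z 26), arm pivot y -160, lock hole y -125, upper jaw y -194 to -107.
- swing (a joint): Angle of the stop arm about its vertical pivot, rad: 0 = working position, parallel to the board's near edge, hard against its end stop (only there do the lock holes line up); up to 0.45 as it swings out towards the robot; starts at 0.18 to 0.32. Stiff (0.15 N m), stays where left; push it home with 5 to 10 N on the sleeve. Once pinned it has up to 0.07 rad of play.
- pivot (a point): Point on the vertical swing axis, at the height of the arm's centre line (60 mm above the worktop). Fixed, axes as the board's. The arm runs from here along the board's +y when swing = 0.
- lock_hole (a point): Centre of the lock hole's mouth in the top of the clevis's upper jaw, 78 mm above the worktop, 35 mm from the pivot along the board's +y. Fixed, axes as the board's. 12 mm wide, straight down through the jaw (8 mm), the arm's root (18 mm) and into the foot.
- pin: Loose steel retaining pin, 76 mm long, about 70 g, standing upright in the 12 mm parking hole. Origin at the middle of its nose (lower end), z up along it: 10 mm shank with tapered nose from 0 to 40 mm, 20 mm flange from 40 to 44, round grip 18 mm thick from 44 to 76.
- pin_shoulder (a point): Centre of the underside of the pin's flange, 40 mm above the pin's nose, axes as the pin's. It lies on the mouth of the lock hole when the pin is home.
- extension (a joint): Sleeve drawn out over the arm's flat graduated bar, m: 0 in, 0.115 fully out, starts at 0 to 0.02. Black lines on the bar's top, short ones every 10 mm; three long ones, right across and down the near side, meet the collar's rear edge (towards the pivot) at 0.03, 0.06 and 0.09. A 5 mm rack on the bar's far edge locks it (40 N) unless the button is in; then it slides with 1.5 N.
- collar_mid (a point): Centre of the black collar (32 x, 30 y, 32 z mm), 60 mm above the worktop, 100 mm + extension from the pivot; moves with the sleeve. +y: along the arm, the way it extends; +x: across it, away from the robot. Beyond the collar the sleeve (18 x, 24 z) runs to 130 mm from this point and ends in a stop plate reaching 103 mm to +x.
- collar: The black collar that is gripped, origin on the arm's centre line at its rear edge (15 mm before collar_mid), axes as collar_mid; the lock button sits in it.
- lock_button (a joint): Travel of the lock button, m: about 0 out (locked), 0.006 fully in, sleeve free from 0.0035. A steel key 20 x 20 mm in the middle of the collar's -x face (towards the robot), 7 mm proud: collar and button are 39 mm wide, 33 squeezed. Fingers gripping the collar across x press it in: 6 N at first, 9 N fully in; squeeze first, then pull. The +x face is the other finger's rest.
- honey_jar: Jar 58 x 62 x 86 mm on the worktop at the right, origin at its foot; not to be disturbed.
- salt_shaker: Shaker 44 mm wide, 90 mm high on the worktop at the right, origin at its foot; not to be disturbed.
- mug: Mug 82 x 114 x 91 mm on the worktop at the left, origin at its foot; not to be disturbed.

How it is judged:
By the outcome, as a careful person would: the job done as asked, in the order asked, and still so for the second after the job is handed in, while the arm keeps its last pose, push and grip.
It also fails if it takes over 64 s, if anything falls off the work surface, if the arm or the gripper's body presses on something with over 40 N, if the wrist force passes 120 N, or if a joint passes its speed limit or range.

### The arm

A 6-joint arm with a two-finger parallel gripper is mounted at the origin on a cart in front of the work surface, level with it; the furniture and walls round the work are solid. World frame = base frame: x ahead of the robot, y to its left, z up, the work surface at z = 0. Lengths are in m, angles in rad, forces in N, time in s.
With the tool pointing down it reaches from about 0.35 to 0.975 m from the base axis. Payload 7.1 kg.
Tool frame: the origin (TCP) lies between the finger pads; the fingertips stand 17 mm ahead of it and the grasp point (between the pads) lies 2 mm behind it (env.tcp_to_tips is the distance from the TCP to the fingertips, in m); z points along the fingers, y is the line along which they close (so a half turn about z gives the same grasp; the last joint's range is limited). The gripper opens to 88 mm and grips with 3 to 60 N. Pads are 20 mm wide; open, the fingers measure 115 mm over their backs; the gripper's body (75 mm by 178 mm) begins 61 mm behind the grasp point.
Start: joints at [-1.306, 0.423, 1.63, -0, 1.089, -0.019], TCP at [0.175, -0.6, 0.24] pointing down, gripper open.
Joint ranges: [-3, 3], [-0.9, 2.11], [0.09, 2.58], [-1.31, 4.45], [0.11, 2.69], [-2.54, 2.54]. Speed limits (rad/s): [2.39, 2.39, 3.01, 3.14, 3.14, 3.14].

### API

Orientations are given as a unit quaternion [x, y, z, w].
In Python, from plant import env gives the robot as it stands.
- The arm moves only by the shell command python3 -m jog 'ROWS' [FORCE]. ROWS is a JSON object of lists of equal length, an entry for each row: "delta_pos": the shift along the tool's x, y, z in mm, a list of three; "dr": the turn, a rotation vector about the tool's x, y, z in degrees, a list of three; "claw": the opening, from 0 (shut) to 1 (fully open). In form: {"delta_pos": [[x, y, z], ...], "dr": [[rx, ry, rz], ...], "claw": [claw, ...]}. A call has exactly 8 rows; each row is the pose to reach, as a shift and turn from the pose commanded when the call began, along the tool's axes at that moment; what a row does not reach only later rows make up. A row lasts 1/8 s, in which the tool goes at most 62.5 mm and 10.7 degrees, less where a joint would pass 70% of its speed; a pose out of reach is approached as far as the arm can. A call with a gripper value outside its range is refused whole. The fingers move at their own pace and stop on an object; FORCE is the grip in N (left out, the last holds). Time passes only in rows, so rows that repeat a pose let the fingers close, or fill a call up. It gives the time, the measured TCP pose, the force, the opening and the grip force at its end, in the units of the state.
- env.sense(): the state, without advancing time (a new reading comes with each control period).
- env.get_image(name): name is "scene" or "top" or "wrist"; returns the picture (384x512x3 uint8, red, green, blue); there is no depth.
- env.camera_params(name): a dict with "camera_matrix" (3x3 intrinsics, pixels), "camera_from_world" (4x4, takes a point from world to camera coordinates). Camera axes: x right, y down, z forward; pixel columns grow to the right and rows downward; lengths in m; the calibration is good to about 2 mm. A picture is of the moment at which its call begins: read the wrist's pose just before it. camera_params takes no time and is no camera call; for the wrist camera it gives the pose at the moment of the call.
- env.hand_in(): hands the job in; it is judged then, once.
The state is a dict: "time": time; "joints": joint angles; "joint_velocities": joint speeds; "joint_efforts": joint torques, N m; "position": TCP position; "ee_rot": TCP orientation; "force": force on the tool from outside, world axes, zero at the start; "moment": the same for the moment, N m; "opening": opening from 0.0 (shut) to 1.0 (fully open); "gripper_force": force on a finger pad.
Only numpy, scipy, OpenCV 4.12 (cv2) and the standard library are available. Lean on these libraries where they do the work, as an engineer would, in place of code of your own. Each camera call takes 0.05 s, during which the arm holds its last target. There are 200 camera calls.

## Working session

There is one attempt and no reset: what is moved stays moved. The work goes in short steps, Python scripts to look and compute and a shell command to move; the robot and the scene stay as the last step left them, time stands still between calls to the robot, and variables do not carry over. Pictures are saved under pics/ and viewed, at most 10 in all, crops included, and the job is handed in when it is done.

```bash
ls; mkdir -p pics; python3 - <<'E'
from plant import env
import cv2,numpy as np
s=env.sense();print({k:np.round(v,3).tolist() for k,v in s.items()}, env.tcp_to_tips)
for n in("scene","top"):
    p=env.camera_params(n);print(n,np.round(p["camera_matrix"],1).tolist(),np.round(p["camera_from_world"],3).tolist())
    im=env.get_image(n)[:,:,::-1];cv2.imwrite(f"pics/{n}0.png",im)
a=cv2.imread("pics/top0.png");cv2.imwrite("pics/top0x.png",cv2.resize(a,(800,600)))
E
```

```text
pics
{'time': 0.0, 'joints': [-1.306, 0.424, 1.631, -0.0, 1.089, -0.019], 'joint_velocities': [0.001, -0.001, -0.002, 0.0, -0.001, 0.001], 'joint_efforts': [-0.0, -54.462, -27.367, 0.064, 0.023, -0.0], 'position': [0.175, -0.599, 0.239], 'ee_rot': [0.99, 0.141, -0.0, -0.001], 'force': [0.171, 0.445, -0.679], 'moment': [-0.0, -0.027, -0.029], 'gripper_force': 0.0, 'opening': 1.0} 0.017
scene [[445.2, 0.0, 259.1], [0.0, 445.2, 194.4], [0.0, 0.0, 1.0]] [[0.519, -0.855, 0.004, -0.216], [-0.343, -0.212, -0.915, 0.25], [0.783, 0.474, -0.403, 1.519], [0.0, 0.0, 0.0, 1.0]]
top [[439.5, 0.0, 254.0], [0.0, 439.5, 196.4], [0.0, 0.0, 1.0]] [[-0.005, -1.0, -0.004, 0.039], [-0.978, 0.005, -0.209, 0.512], [0.209, 0.003, -0.978, 1.614], [0.0, 0.0, 0.0, 1.0]]
```

View pics/top0x.png

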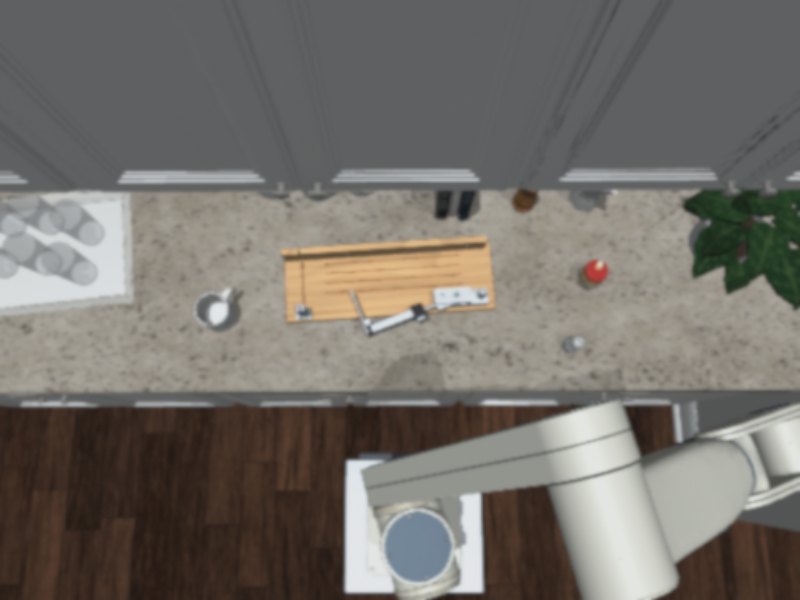

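View pics/scene0.png

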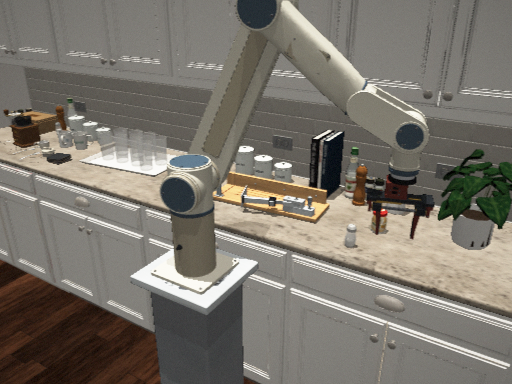

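The top view shows the board with its near edge from about (184,206) to (316,198) in original pixels. The clevis and pin are at about (308,189) and the collar at (268,200). The jar and shaker are on the right, near x=370–380.

```bash
cat > h.py <<'E'
from plant import env
import cv2,numpy as np
from scipy.spatial.transform import Rotation as R
def ray(p,px,z):
    K=p["camera_matrix"];T=np.array(p["camera_from_world"]);Rm=T[:3,:3];c=-Rm.T@T[:3,3]
    d=Rm.T@np.linalg.inv(K)@np.array([px[0],px[1],1.]);return c+d*(z-c[2])/d[2]
def proj(p,X):
    T=np.array(p["camera_from_world"]);v=p["camera_matrix"]@(T[:3,:3]@np.array(X)+T[:3,3]);return v[:2]/v[2]
def st():
    s=env.sense();return np.array(s["position"]),R.from_quat(s["ee_rot"]),s
def delta(tgt,Rt=None):
    "shift in tool mm and turn in deg from measured pose"
    p,r,s=st();print("dpos",np.round(r.inv().apply(np.array(tgt)-p)*1000,1), "dr", None if Rt is None else np.round(np.degrees((r.inv()*Rt).as_rotvec()),2))
E
python3 - <<'E'
from h import *
p=env.camera_params("top")
for n,px,z in(("nl",(184.3,206.1),.022),("nr",(316.2,198.4),.022),("pin",(308,189),.1),("collar",(268,200),.076),("sleeve end",(236,212),.07),("jar",(381,172),.086),("shaker",(368,220),.09),("mug",(136,198),.09)):
    print(n,np.round(ray(p,px,z),3))
w=env.camera_params("wrist");pp,r,s=st()
T=np.array(w["camera_from_world"]);c=-T[:3,:3].T@T[:3,3]
print(w["camera_matrix"].round(1).tolist(),"cam in tool",r.inv().apply(c-pp).round(3),"axes",(r.inv().as_matrix()@T[:3,:3].T).round(3).tolist())
print("tool axes",r.as_matrix().round(3).tolist())
E
```

```text
nl [0.482 0.305 0.022]
nr [ 0.51  -0.204  0.022]
pin [ 0.529 -0.164  0.1  ]
collar [ 0.493 -0.016  0.076]
sleeve end [0.45  0.104 0.07 ]
jar [ 0.597 -0.442  0.086]
shaker [ 0.414 -0.381  0.09 ]
mug [0.501 0.474 0.09 ]
[[269.1, 0.0, 254.6], [0.0, 269.1, 191.9], [0.0, 0.0, 1.0]] cam in tool [ 0.074 -0.001 -0.145] axes [[-0.0, -0.964, -0.267], [1.0, -0.0, -0.001], [0.001, -0.267, 0.964]]
tool axes [[0.96, 0.28, -0.0], [0.28, -0.96, 0.001], [0.0, -0.001, -1.0]]
```

```bash
python3 -m jog '{"delta_pos":[[40,-40,-2],[82,-80,-4],[124,-121,-6],[166,-163,-8],[208,-205,-10],[250,-246,-12],[292,-287,-14],[334,-328,-16]],"dr":[[0,0,-9],[0,0,-19],[0,0,-29],[0,0,-39],[0,0,-49],[0,0,-59],[0,0,-69],[0,0,-77]],"claw":[0,0,0,0,0,0,0,0]}' 20; python3 - <<'E'
from h import *
b=.055
Rt=R.from_matrix(np.array([[-np.sin(b),np.cos(b),0],[np.cos(b),np.sin(b),0],[0,0,-1]]).T)
delta((.49,-.02,.26),Rt)
E
```

```text
time: 1.1
position: [0.4043, -0.1898, 0.2557]
ee_rot: [0.685, 0.729, 0.0, 0.0]
force: [0.6, -1.0, -0.1]
opening: 0.131
gripper_force: 0.0
dpos [164.2  96.   -4.3] dr [0.01 0.   0.38]
```

```bash
python3 -m jog '{"delta_pos":[[45,26,0],[95,55,-2],[140,82,-3],[164,96,-4],[164,96,-4],[164,96,-4],[164,96,-4],[164,96,-4]],"dr":[[0,0,0],[0,0,0],[0,0,0],[0,0,0.4],[0,0,0.4],[0,0,0.4],[0,0,0.4],[0,0,0.4]],"claw":[0,0,0,0,0,0,0,0]}' 20; python3 - <<'E'
from h import *
p=env.camera_params("wrist");im=env.get_image("wrist")[:,:,::-1]
import pickle;pickle.dump((p,st()[0]),open("w1.pkl","wb"))
cv2.imwrite("pics/w1.png",im);cv2.imwrite("pics/w1x.png",cv2.resize(im,(800,600),interpolation=cv2.INTER_CUBIC))
E
```

```text
time: 2.1
position: [0.49, -0.0232, 0.2597]
ee_rot: [0.69, 0.724, -0.0, -0.0]
force: [-0.7, 0.3, -0.5]
opening: 0.003
gripper_force: 0.0
```

View pics/w1x.png

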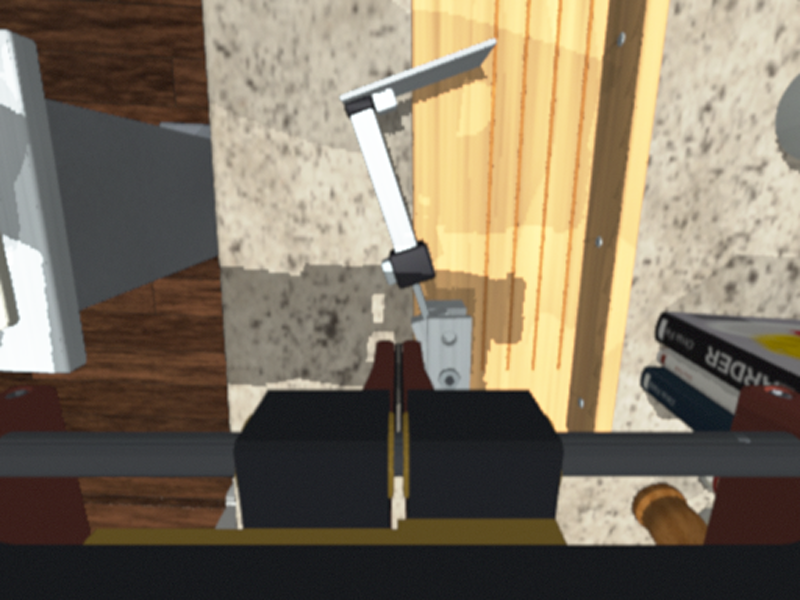

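Wrist view (800x600): the arm is swung out, with the collar at (410,264) and the sleeve end at (357,105). The lock hole is at (449,338), the pivot bolt at (449,379), and the board's near edge at x≈412. The gripper hides the pin.

```bash
python3 - <<'E'
from h import *
import pickle;p,_=pickle.load(open("w1.pkl","rb"))
f=lambda n,x,y,z:print(n,np.round(ray(p,(x*.64,y*.64),z),4))
f("edge a",412,5,.022);f("edge b",412,230,.022)
f("lock",449,338,.078);f("bolt78",449,379,.078);f("bolt80",449,379,.082)
f("jaw fl",428,318,.078);f("jaw fr",470,318,.078)
f("collar top",410,262,.076);f("sleeve",380,165,.072);f("sleeve far",357,108,.072)
f("fence a",662,10,.083);f("fence b",600,430,.083)
E
```

```text
edge a [0.4919 0.1869 0.022 ]
edge b [0.502  0.0107 0.022 ]
lock [ 0.5354 -0.0704  0.078 ]
bolt78 [ 0.5384 -0.1074  0.078 ]
bolt80 [ 0.5378 -0.1055  0.082 ]
jaw fl [ 0.5169 -0.0539  0.078 ]
jaw fr [ 0.5511 -0.0522  0.078 ]
collar top [ 0.4997 -0.0088  0.076 ]
sleeve [0.4732 0.0633 0.072 ]
sleeve far [0.455  0.1021 0.072 ]
fence a [0.6577 0.1703 0.083 ]
fence b [ 0.6724 -0.147   0.083 ]
```

```bash
python3 -m jog '{"delta_pos":[[50,-32,0],[107,-69,10],[107,-69,65],[107,-69,120],[107,-69,170],[107,-69,205],[107,-69,205],[107,-69,205]],"dr":[[0,0,0],[0,0,0],[0,0,0],[0,0,0],[0,0,0],[0,0,0],[0,0,0],[0,0,0]],"claw":[0,0,0,0,0,0,0,0]}' 20; python3 - <<'E'
from h import *
b=.056
Rt=R.from_matrix(np.array([[-np.sin(b),np.cos(b),0],[np.cos(b),np.sin(b),0],[0,0,-1]]).T)
delta((.504,.084,.055),Rt)
E
```

```text
time: 3.15
position: [0.4167, 0.081, 0.0556]
ee_rot: [0.689, 0.724, 0.0, 0.0]
force: [-0.5, -0.5, -0.8]
opening: 0.007
gripper_force: 0.0
dpos [-1.3 87.3  0.6] dr [ 0.05 -0.01 -0.37]
```

```bash
python3 -m jog '{"delta_pos":[[0,15,0],[0,28,0],[0,40,0],[0,52,0],[0,62,0],[0,70,0],[0,75,0],[0,79,0]],"dr":[[0,0,-0.4],[0,0,-0.4],[0,0,-0.4],[0,0,-0.4],[0,0,-0.4],[0,0,-0.4],[0,0,-0.4],[0,0,-0.4]],"claw":[0,0,0,0,0,0,0,0]}' 20
```

```text
time: 4.15
position: [0.495, 0.085, 0.0546]
ee_rot: [0.687, 0.727, -0.0, -0.0]
force: [-0.8, 1.0, 0.4]
opening: 0.004
gripper_force: 0.4
```

```bash
python3 -m jog '{"delta_pos":[[0,2,0],[0,4,0],[0,5,0],[0,6,0],[0,7,0],[0,8,0],[0,9,0],[0,9,0]],"dr":[[0,0,0],[0,0,0],[0,0,0],[0,0,0],[0,0,0],[0,0,0],[0,0,0],[0,0,0]],"claw":[0,0,0,0,0,0,0,0]}' 20
```

```text
time: 5.15
position: [0.5042, 0.0855, 0.0547]
ee_rot: [0.687, 0.727, 0.0, 0.0]
force: [-0.1, -0.3, 0.0]
opening: 0.008
gripper_force: 0.1
```

```bash
python3 -m jog '{"delta_pos":[[0,1,0],[0,1.5,0],[0,2,0],[0,2.5,0],[0,3,0],[0,3.5,0],[0,4,0],[0,4,0]],"dr":[[0,0,0],[0,0,0],[0,0,0],[0,0,0],[0,0,0],[0,0,0],[0,0,0],[0,0,0]],"claw":[0,0,0,0,0,0,0,0]}' 20;  python3 - <<'E'
from h import *
im=env.get_image("wrist")[:,:,::-1];p=env.camera_params("wrist")
import pickle;pickle.dump(p,open("w2.pkl","wb"))
cv2.imwrite("pics/w2x.png",cv2.resize(im,(800,600),interpolation=cv2.INTER_CUBIC))
E
```

```text
time: 6.15
position: [0.5052, 0.0856, 0.0543]
ee_rot: [0.687, 0.727, -0.002, -0.002]
force: [-9.2, 1.0, 5.9]
opening: 0.007
gripper_force: 5.3
```

View pics/w2x.png

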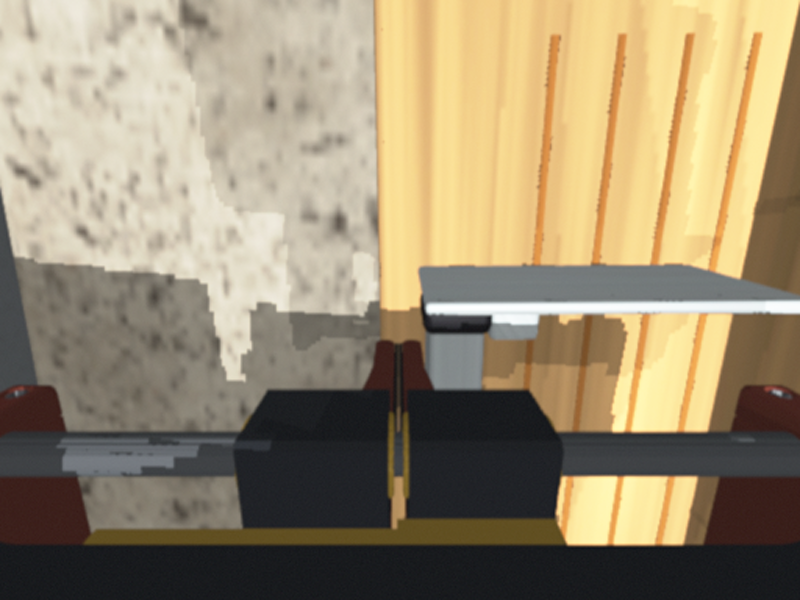

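Sliding took about 1 N. At 9 N the arm stopped dead at x=0.505 (predicted 0.504), and the stop plate's edge lies horizontal in the picture at row ~300, so the arm is home. Next I back off and look at the pin.

```bash
python3 -m jog '{"delta_pos":[[0,-25,0],[0,-25,-55],[0,-25,-110],[-50,-22,-140],[-105,-20,-165],[-160,-18,-185],[-215,-16,-200],[-270,-12,-205]],"dr":[[0,0,0],[0,0,0],[0,0,0],[0,0,0],[0,0,0],[0,0,0],[0,0,0],[0,0,0]],"claw":[0,0,0,0,0,0,0,0]}' 20; python3 -m jog '{"delta_pos":[[-40,0,0],[-70,0,0],[-70,0,0],[-70,0,0],[-70,0,0],[-70,0,0],[-70,0,0],[-70,0,0]],"dr":[[0,0,0],[0,0,0],[0,0,0],[0,0,0],[0,0,0],[0,0,0],[0,0,0],[0,0,0]],"claw":[0,0,0,0,0.5,0.5,0.5,0.5]}' 20; python3 - <<'E'
from h import *
p=env.camera_params("wrist");im=env.get_image("wrist")[:,:,::-1]
import pickle;pickle.dump((p,st()[0]),open("w3.pkl","wb"))
cv2.imwrite("pics/w3.png",im);cv2.imwrite("pics/w3x.png",cv2.resize(im,(800,600),interpolation=cv2.INTER_CUBIC))
E
```

```text
time: 7.2
position: [0.5123, -0.187, 0.2614]
ee_rot: [0.687, 0.727, 0.001, 0.002]
force: [1.0, 1.0, 0.2]
opening: 0.006
gripper_force: 0.0
time: 8.2
position: [0.5154, -0.2541, 0.2597]
ee_rot: [0.687, 0.727, 0.0, 0.0]
force: [-0.2, -0.9, 0.4]
opening: 0.424
gripper_force: 0.0
```

View pics/w3x.png

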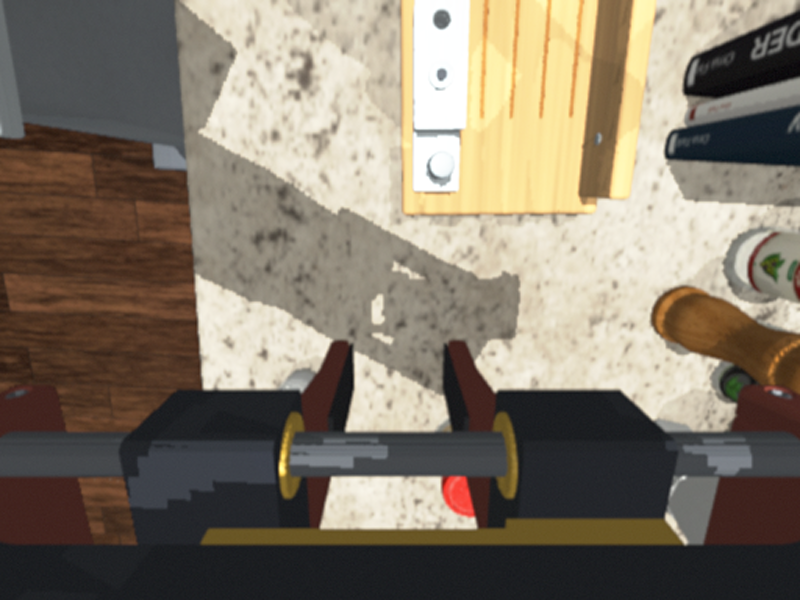

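The lock hole shows at (442,19), the pivot bolt at (441,75) and the pin in its parking hole at (440,163). I'll fit these and the edge lines precisely.

```bash
python3 - <<'E'
from h import *
import pickle;p,_=pickle.load(open("w3.pkl","rb"))
im=cv2.imread("pics/w3.png");c=im[0:140,240:340]
cv2.imwrite("pics/w3c.png",cv2.resize(c,None,fx=4,fy=4,interpolation=cv2.INTER_CUBIC))
# near edge of wood (hsv), fit line rows 0..130
h=cv2.cvtColor(im,cv2.COLOR_BGR2HSV);wood=((h[:,:,1]>70)&(h[:,:,2]>120)&(h[:,:,0]<30)).astype(np.uint8)
pts=[]
for r in range(5,130,2):
    x=np.where(wood[r,240:300])[0]
    if len(x): pts.append((240+x[0]-.5,r))
pts=np.array(pts,np.float32);vx,vy,x0,y0=cv2.fitLine(pts,cv2.DIST_HUBER,0,.01,.01).ravel()
f=lambda r:x0+(r-y0)*vx/vy
a=ray(p,(f(5),5),.022);b=ray(p,(f(130),130),.022);print(a,b,"yaw",np.arctan2(-(a-b)[0],(a-b)[1]))
# edge in w1
p1,_=pickle.load(open("w1.pkl","rb"));im1=cv2.imread("pics/w1.png")
h=cv2.cvtColor(im1,cv2.COLOR_BGR2HSV);wood=((h[:,:,1]>70)&(h[:,:,2]>120)&(h[:,:,0]<30)).astype(np.uint8)
pts=np.array([(240+np.where(wood[r,240:300])[0][0]-.5,r) for r in list(range(5,20))+list(range(75,140)) if wood[r,240:300].any()],np.float32)
vx,vy,x0,y0=cv2.fitLine(pts,cv2.DIST_HUBER,0,.01,.01).ravel()
f=lambda r:x0+(r-y0)*vx/vy
a=ray(p1,(f(5),5),.022);b=ray(p1,(f(138),138),.022);print(a,b,"yaw",np.arctan2(-(a-b)[0],(a-b)[1]))
E
```

```text
[ 0.50619582 -0.04644791  0.022     ] [ 0.51578552 -0.19703945  0.022     ] yaw 0.06359434361712625
[0.49048514 0.18493906 0.022     ] [0.50131678 0.02348683 0.022     ] yaw 0.06698844706239136
```

View pics/w3c.png

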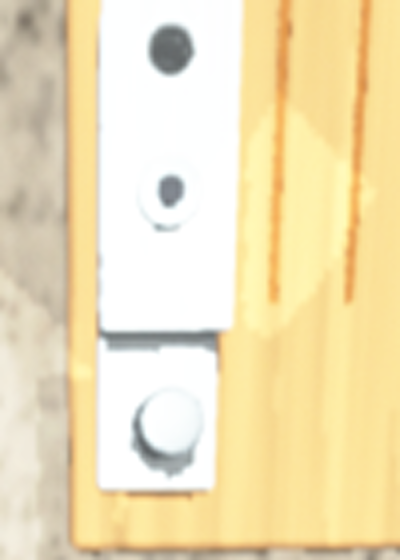

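```bash
python3 - <<'E'
from h import *
import pickle;p,_=pickle.load(open("w3.pkl","rb"))
g=lambda x,y,z:ray(p,(240+(x+.5)/4-.5,(y+.5)/4-.5),z)
L=g(170,49,.078);P=g(171,422,.102);print("lock",L,"pin top",P,"yaw",np.arctan2(-(L-P)[0],(L-P)[1]),np.linalg.norm((L-P)[:2]))
for n,a in(("jaw l",[(101,60),(101,325)]),("jaw r",[(243,10),(233,328)])):
    u=g(*a[0],.078);v=g(*a[1],.078);print(n,u,v,np.arctan2(-(u-v)[0],(u-v)[1]))
print("foot near end",g(98,490,.05),g(213,490,.05))
b=.065
Rt=R.from_matrix(np.array([[-np.sin(b),np.cos(b),0],[np.cos(b),np.sin(b),0],[0,0,-1]]).T)
delta((P[0],P[1],.092),Rt)
p,r,s=st();print(np.degrees(r.as_rotvec()),r.as_matrix().round(4).tolist())
E
```

```text
lock [ 0.53504378 -0.07082076  0.078     ] pin top [ 0.54096094 -0.16603938  0.102     ] yaw 0.06206303217724507 0.09540229868548458
jaw l [ 0.5169137 -0.0744235  0.078    ] [ 0.52131589 -0.1399976   0.078     ] 0.0670323835463846
jaw r [ 0.55348877 -0.06075916  0.078     ] [ 0.55863868 -0.13866307  0.078     ] 0.06600994592936686
foot near end [ 0.52445296 -0.18549387  0.05      ] [ 0.56107696 -0.18340962  0.05      ]
dpos [ 86.6  30.6 167.7] dr [ 0.    0.   -0.45]
[1.23588681e+02 1.30863091e+02 7.43573841e-04] [[-0.0571, 0.9984, 0.0], [0.9984, 0.0571, -0.0], [-0.0, 0.0, -1.0]]
```

```bash
python3 -m jog '{"delta_pos":[[45,15,20],[86.6,30.6,40],[86.6,30.6,80],[86.6,30.6,110],[86.6,30.6,130],[86.6,30.6,130],[86.6,30.6,130],[86.6,30.6,130]],"dr":[[0,0,-0.4],[0,0,-0.4],[0,0,-0.4],[0,0,-0.4],[0,0,-0.4],[0,0,-0.4],[0,0,-0.4],[0,0,-0.4]],"claw":[0.5,0.5,0.5,0.5,0.5,0.5,0.5,0.5]}' 20; python3 - <<'E'
from h import *
b=.065
Rt=R.from_matrix(np.array([[-np.sin(b),np.cos(b),0],[np.cos(b),np.sin(b),0],[0,0,-1]]).T)
delta((.541,-.166,.092),Rt)
E
```

```text
time: 9.25
position: [0.5416, -0.1665, 0.1308]
ee_rot: [0.684, 0.729, 0.0, 0.001]
force: [0.3, -0.4, 0.3]
opening: 0.504
gripper_force: 0.0
dpos [ 0.6 -0.7 38.8] dr [ 0.1   0.04 -0.07]
```

```bash
python3 -m jog '{"delta_pos":[[0.6,-0.7,15],[0.6,-0.7,30],[0.6,-0.7,39],[0.6,-0.7,39],[0.6,-0.7,39],[0.6,-0.7,39],[0.6,-0.7,39],[0.6,-0.7,39]],"dr":[[0,0,0],[0,0,0],[0,0,0],[0,0,0],[0,0,0],[0,0,0],[0,0,0],[0,0,0]],"claw":[0.5,0.5,0.5,0.5,0.35,0.3,0.25,0.15]}' 25;python3 -m jog '{"delta_pos":[[0,0,0],[0,0,0],[0,0,0],[0,0,0],[0,0,0],[0,0,0],[0,0,0],[0,0,0]],"dr":[[0,0,0],[0,0,0],[0,0,0],[0,0,0],[0,0,0],[0,0,0],[0,0,0],[0,0,0]],"claw":[0.1,0.1,0.1,0.1,0.1,0.1,0.1,0.1]}' 25; python3 - <<'E'
from h import *
print(st()[0])
E
```

```text
time: 10.25
position: [0.5404, -0.1657, 0.0909]
ee_rot: [0.684, 0.729, 0.0, 0.0]
force: [-0.0, -0.2, 0.2]
opening: 0.202
gripper_force: 25.0
time: 11.25
position: [0.5404, -0.1657, 0.0908]
ee_rot: [0.684, 0.729, 0.0, 0.0]
force: [-0.2, 0.0, 4.3]
opening: 0.198
gripper_force: 25.0
[ 0.54036895 -0.1657056   0.09078181]
```

```bash
python3 -m jog '{"delta_pos":[[0,0,-20],[0,0,-45],[0,0,-65],[40,0,-65],[80,0,-65],[95,0,-65],[95,0,-65],[95,0,-65]],"dr":[[0,0,0],[0,0,0],[0,0,0],[0,0,0],[0,0,0],[0,0,0],[0,0,0],[0,0,0]],"claw":[0.1,0.1,0.1,0.1,0.1,0.1,0.1,0.1]}' 25; python3 - <<'E'
from h import *
b=.065
p,r,s=st();print(p,r.as_matrix()[:,0]);L=np.array([.5404,-.1657])+.095*np.array([-np.sin(b),np.cos(b)]);print("target from park",L)
Rt=R.from_matrix(np.array([[-np.sin(b),np.cos(b),0],[np.cos(b),np.sin(b),0],[0,0,-1]]).T)
delta((L[0],L[1],.103),Rt)
im=env.get_image("wrist")[:,:,::-1]
cv2.imwrite("pics/w4x.png",cv2.resize(im[130:290,180:340],None,fx=3.6,fy=3.6,interpolation=cv2.INTER_CUBIC))
E
```

```text
time: 12.25
position: [0.5343, -0.0716, 0.1555]
ee_rot: [0.684, 0.729, -0.0, 0.0]
force: [-0.5, -0.7, -0.9]
opening: 0.195
gripper_force: 25.0
[ 0.53426951 -0.07164488  0.15552667] [-6.35363911e-02  9.97979491e-01 -2.50810541e-04]
target from park [ 0.53422935 -0.07090062]
dpos [ 0.8  0.  52.5] dr [-0.01  0.01 -0.08]
```

View pics/w4x.png

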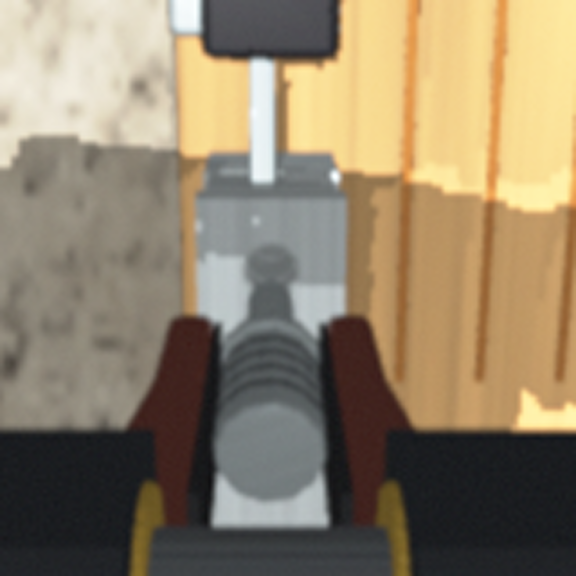

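The pin is held upright, with its nose at about (271,285) in the crop directly in line with the hole mouth at (271,266). I'll lower it gently.

```bash
python3 -m jog '{"delta_pos":[[0.6,0,4],[0.6,0,8],[0.6,0,11],[0.6,0,14],[0.6,0,17],[0.6,0,19],[0.6,0,21],[0.6,0,22]],"dr":[[0,0,0],[0,0,0],[0,0,0],[0,0,0],[0,0,0],[0,0,0],[0,0,0],[0,0,0]],"claw":[0.1,0.1,0.1,0.1,0.1,0.1,0.1,0.1]}' 25
```

```text
time: 13.3
position: [0.5341, -0.0702, 0.1336]
ee_rot: [0.684, 0.729, -0.0, -0.0]
force: [-0.8, 0.8, -0.2]
opening: 0.197
gripper_force: 25.0
```

```bash
python3 -m jog '{"delta_pos":[[0,0,2],[0,0,4],[0,0,6],[0,0,8],[0,0,10],[0,0,12],[0,0,14],[0,0,16]],"dr":[[0,0,0],[0,0,0],[0,0,0],[0,0,0],[0,0,0],[0,0,0],[0,0,0],[0,0,0]],"claw":[0.1,0.1,0.1,0.1,0.1,0.1,0.1,0.1]}' 25
```

```text
time: 14.3
position: [0.5341, -0.0702, 0.1175]
ee_rot: [0.684, 0.729, -0.0, -0.0]
force: [0.8, -0.3, -0.3]
opening: 0.199
gripper_force: 25.0
```

```bash
python3 -m jog '{"delta_pos":[[0,0,2],[0,0,4],[0,0,6],[0,0,8],[0,0,10],[0,0,12],[0,0,13.5],[0,0,14.5]],"dr":[[0,0,0],[0,0,0],[0,0,0],[0,0,0],[0,0,0],[0,0,0],[0,0,0],[0,0,0]],"claw":[0.1,0.1,0.1,0.1,0.1,0.1,0.1,0.1]}' 25
```

```text
time: 15.3
position: [0.5341, -0.0702, 0.1031]
ee_rot: [0.684, 0.729, -0.0, -0.0]
force: [-0.6, 0.3, -0.7]
opening: 0.194
gripper_force: 25.0
```

```bash
python3 -m jog '{"delta_pos":[[0,0,0.5],[0,0,1],[0,0,1.4],[0,0,1.8],[0,0,2.2],[0,0,2.6],[0,0,3],[0,0,3]],"dr":[[0,0,0],[0,0,0],[0,0,0],[0,0,0],[0,0,0],[0,0,0],[0,0,0],[0,0,0]],"claw":[0.1,0.1,0.1,0.1,0.1,0.1,0.1,0.1]}' 25
```

```text
time: 16.3
position: [0.5342, -0.0703, 0.1028]
ee_rot: [0.684, 0.729, 0.0, 0.0]
force: [-9.3, 1.7, 28.4]
opening: 0.2
gripper_force: 25.0
```

Seated hard at z=0.1028, exactly the predicted height. Now I release and rise to look.

```bash
python3 -m jog '{"delta_pos":[[0,0,-1.5],[0,0,-2.5],[0,0,-2.5],[0,0,-2.5],[0,0,-30],[-30,0,-80],[-75,0,-110],[-110,-15,-120]],"dr":[[0,0,0],[0,0,0],[0,0,0],[0,0,0],[0,0,0],[0,0,0],[0,0,0],[0,0,0]],"claw":[0.2,0.3,0.45,0.5,0.5,0.5,0.5,0.5]}' 25; python3 -m jog '{"delta_pos":[[-10,0,0],[-10,0,0],[-10,0,0],[-10,0,0],[-10,0,0],[-10,0,0],[-10,0,0],[-10,0,0]],"dr":[[0,0,0],[0,0,0],[0,0,0],[0,0,0],[0,0,0],[0,0,0],[0,0,0],[0,0,0]],"claw":[0.6,0.6,0.6,0.6,0.6,0.6,0.6,0.6]}'; python3 - <<'E'
from h import *
p=env.camera_params("wrist");im=env.get_image("wrist")[:,:,::-1]
import pickle;pickle.dump((p,st()[0]),open("w5.pkl","wb"));print(st()[0])
cv2.imwrite("pics/w5.png",im);cv2.imwrite("pics/w5x.png",cv2.resize(im[0:240,180:440],None,fx=2.5,fy=2.5,interpolation=cv2.INTER_CUBIC))
E
```

```text
time: 17.3
position: [0.5278, -0.1828, 0.2224]
ee_rot: [0.684, 0.729, 0.001, 0.002]
force: [-0.9, 0.5, -0.4]
opening: 0.5
gripper_force: 0.0
time: 18.3
position: [0.5268, -0.191, 0.2202]
ee_rot: [0.684, 0.729, 0.0, 0.0]
force: [-0.5, -0.9, -0.3]
opening: 0.6
gripper_force: 0.0
[ 0.52679637 -0.19101483  0.22020436]
```

View pics/w5x.png

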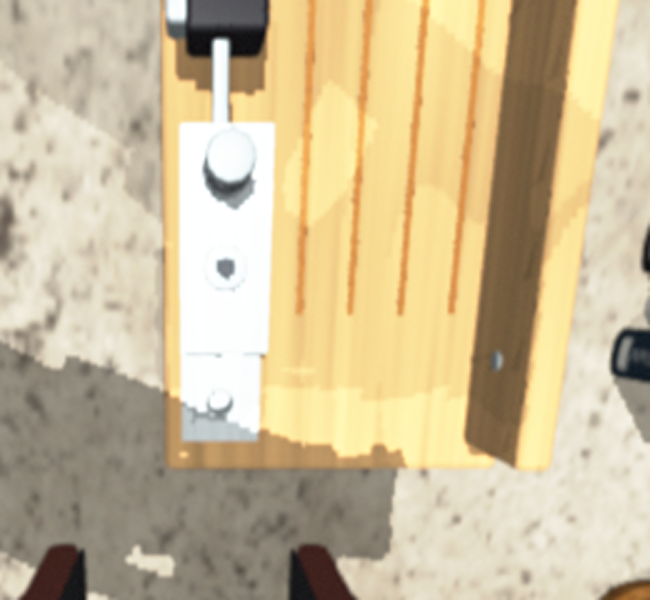

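The pin's flange sits on the jaw at (230,160) and the parking hole at (218,403) is empty. The black collar's rear face spans rows ~38–55 in the crop.

```bash
python3 - <<'E'
from h import *
import pickle;p,_=pickle.load(open("w5.pkl","rb"));im=cv2.imread("pics/w5.png")
g=cv2.cvtColor(im,cv2.COLOR_BGR2GRAY);print(g[0:28,258:286:9].T.tolist())
piv=np.array([.5364,-.1051]);u=np.array([-np.sin(.065),np.cos(.065)])
for r,z in((15,.076),(21.5,.044)):
    X=ray(p,(270,r),z);d=(X[:2]-piv)@u;print(X,"rear dist",d,"ext",d-.085)
for x in (188,268):X=ray(p,(180+x/2.5,15),.076);print(X)
ext=d-.085
b=.065;C=piv+u*(.100+ext);Rt=R.from_matrix(np.array([[-np.sin(b),np.cos(b),0],[np.cos(b),np.sin(b),0],[0,0,-1]]).T)
print(C);delta((C[0],C[1],.062),Rt)
E
```

```text
[[93, 94, 95, 95, 93, 97, 98, 98, 97, 87, 68, 47, 31, 20, 18, 19, 18, 15, 18, 21, 15, 23, 54, 98, 117, 120, 120, 119], [89, 89, 90, 90, 91, 92, 93, 93, 92, 77, 57, 40, 28, 17, 45, 141, 243, 255, 255, 254, 254, 254, 254, 254, 254, 254, 254, 254], [86, 85, 87, 87, 88, 88, 91, 92, 90, 80, 61, 44, 30, 22, 22, 18, 17, 19, 18, 18, 15, 22, 59, 107, 128, 132, 132, 132], [69, 70, 68, 62, 65, 70, 71, 71, 71, 65, 53, 34, 29, 29, 40, 53, 64, 81, 98, 106, 111, 117, 118, 122, 135, 145, 148, 147]]
[ 0.53149526 -0.0233944   0.076     ] rear dist 0.08185164311556538 ext -0.0031483568844346277
[ 0.53292914 -0.01900329  0.044     ] rear dist 0.08614034179504615 ext 0.001140341795046143
[ 0.51756468 -0.02428075  0.076     ]
[ 0.54768543 -0.02236428  0.076     ]
[ 0.52983051 -0.00417324]
dpos [186.3  14.9 158.2] dr [ 0.01  0.   -0.07]
```

```bash
python3 -m jog '{"delta_pos":[[40,6,15],[80,11,35],[97,13.5,55],[97,13.5,55],[97,13.5,55],[97,13.5,55],[97,13.5,55],[97,13.5,55]],"dr":[[0,0,0],[0,0,0],[0,0,0],[0,0,0],[0,0,0],[0,0,0],[0,0,0],[0,0,0]],"claw":[0.7,0.7,0.7,0.7,0.7,0.7,0.7,0.7]}'; python3 - <<'E'
from h import *
p=env.camera_params("wrist");im=env.get_image("wrist")[:,:,::-1]
import pickle;pickle.dump((p,st()[0]),open("w6.pkl","wb"));print(st()[0])
cv2.imwrite("pics/w6.png",im);cv2.imwrite("pics/w6x.png",cv2.resize(im[60:240,200:350],None,fx=3.3,fy=3.3,interpolation=cv2.INTER_CUBIC))
E
```

```text
time: 19.35
position: [0.5342, -0.0937, 0.1655]
ee_rot: [0.684, 0.729, 0.0, 0.0]
force: [0.2, 0.4, -0.5]
opening: 0.7
gripper_force: 0.0
[ 0.53414509 -0.09363616  0.165431  ]
```

View pics/w6x.png

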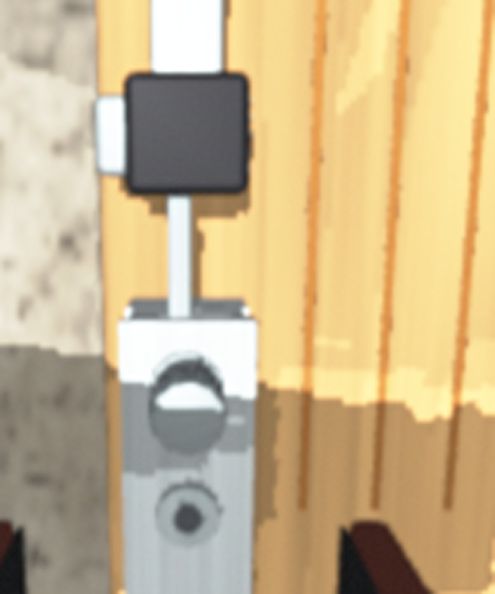

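The collar rear edge is at crop y≈193 and its front edge at y≈72. The jaw end is at y≈319 and the pivot bolt at (187,518). The button is proud on the left at y≈136.

```bash
python3 - <<'E'
from h import *
import pickle;p,_=pickle.load(open("w6.pkl","rb"));im=cv2.imread("pics/w6.png").astype(float).mean(2)
print("col 245",im[75:125,245].astype(int).tolist()); print("jaw col 242",im[150:165,242].astype(int).tolist()); print("row 95",im[95,225:280].astype(int).tolist())
g=lambda x,y,z:ray(p,(200+(x+.5)/3.3-.5,60+(y+.5)/3.3-.5),z)
u=np.array([-np.sin(.065),np.cos(.065)]);v=np.array([np.cos(.065),np.sin(.065)])
J=g(187,319,.078);B=g(187,518,.080);J2=g(187,319,.078)
pivJ=J[:2]@u-.053;print("pivot along: jaw",pivJ,"bolt",B[:2]@u,"TCP-lock",np.array([.5364,-.1051])@u)
for n,y,z,o in(("rear",192,.076,.085),("front",73,.076,.115),("btn",136,.06,.1)):
    X=g(170,y,z);print(n,X,"along",X[:2]@u-pivJ-o)
print("across: collar",(g(127,130,.076)[:2]+g(248,130,.076)[:2])/2@v,"lock",np.array([.5342,-.0702])@v)
p0,r,s=st();print("tcp along",p0[:2]@u,"across",p0[:2]@v)
E
```

```text
col 245 [195, 194, 195, 201, 204, 198, 147, 76, 66, 91, 101, 101, 102, 101, 103, 100, 100, 100, 99, 100, 99, 99, 98, 98, 97, 97, 96, 96, 96, 96, 94, 95, 93, 93, 93, 92, 92, 90, 92, 90, 86, 72, 50, 51, 89, 115, 135, 147, 149, 156]
jaw col 242 [158, 130, 125, 128, 125, 119, 151, 231, 254, 254, 253, 253, 253, 253, 253]
row 95 [200, 192, 173, 161, 206, 243, 253, 253, 253, 253, 254, 254, 191, 82, 68, 91, 98, 99, 99, 100, 99, 99, 99, 98, 97, 98, 97, 97, 97, 96, 96, 96, 95, 95, 94, 94, 93, 93, 93, 91, 91, 90, 92, 89, 89, 89, 88, 84, 67, 52, 114, 191, 202, 201, 201]
pivot along: jaw -0.13981570522987055 bolt -0.1415685123951187 TCP-lock -0.13971950812083114
rear [ 0.52750966 -0.02051022  0.076     ] along 8.481123287025494e-05
front [0.52583361 0.00766689 0.076     ] along -0.0016887127834280674
btn [ 0.52647032 -0.00612844  0.06      ] along -0.0004962696553118262
across: collar 0.5295230233471626 lock 0.5285121122030073
tcp along -0.12813340764327535 across 0.5269350404090805
```

```bash
python3 -m jog '{"delta_pos":[[45,0,0],[88,0,0],[88,0,20],[88,0,50],[88,0,75],[88,0,95],[88,0,107],[88,0,107]],"dr":[[0,0,0],[0,0,0],[0,0,0],[0,0,0],[0,0,0],[0,0,0],[0,0,0],[0,0,0]],"claw":[0.7,0.7,0.7,0.7,0.7,0.7,0.7,0.7]}' 20; python3 - <<'E'
from h import *
p0,r,s=st();u=np.array([-np.sin(.065),np.cos(.065)]);v=np.array([np.cos(.065),np.sin(.065)])
print("collar minus tcp: along",-.0398-p0[:2]@u,"across",.529-p0[:2]@v,p0[2])
E
```

```text
time: 20.4
position: [0.5281, -0.0055, 0.0576]
ee_rot: [0.684, 0.729, -0.0, -0.001]
force: [0.4, 0.2, 0.0]
opening: 0.703
gripper_force: 0.0
collar minus tcp: along 1.3390383252362414e-05 across 0.0024207962399503957 0.05761566473547656
```

```bash
python3 -m jog '{"delta_pos":[[0,1.5,0],[0,1.5,0],[0,1.5,0],[0,1.5,0],[0,1.5,0],[0,1.5,0],[0,1.5,0],[0,1.5,0]],"dr":[[0,0,0],[0,0,0],[0,0,0],[0,0,0],[0,0,0],[0,0,0],[0,0,0],[0,0,0]],"claw":[0.6,0.52,0.47,0.42,0.3,0.25,0.25,0.25]}' 20;python3 -m jog '{"delta_pos":[[0,0,0],[0,0,0],[0,0,0],[0,0,0],[0,0,0],[0,0,0],[0,0,0],[0,0,0]],"dr":[[0,0,0],[0,0,0],[0,0,0],[0,0,0],[0,0,0],[0,0,0],[0,0,0],[0,0,0]],"claw":[0.25,0.25,0.25,0.25,0.25,0.25,0.25,0.25]}' 20; python3 - <<'E'
from h import *
p0,r,s=st();u=np.array([-np.sin(.065),np.cos(.065)]);v=np.array([np.cos(.065),np.sin(.065)])
print("collar minus tcp: along",-.0398-p0[:2]@u,"across",.529-p0[:2]@v,p0[2],s["opening"]*88,s["force"])
E
```

```text
time: 21.4
position: [0.5298, -0.0054, 0.0584]
ee_rot: [0.684, 0.729, -0.0, -0.0]
force: [-3.4, 0.6, 5.2]
opening: 0.373
gripper_force: 20.0
time: 22.4
position: [0.5298, -0.0054, 0.0583]
ee_rot: [0.684, 0.729, -0.0, -0.0]
force: [-3.7, -0.3, 6.1]
opening: 0.371
gripper_force: 20.0
collar minus tcp: along -3.8988526036468074e-05 across 0.0006508404723579719 0.05834534405366836 32.62148466689331 [-3.7215442  -0.29592376  6.1162776 ]
```

```bash
python3 -m jog '{"delta_pos":[[2,0,0],[6,0,0],[12,0,0],[18,0,0],[24,0,0],[30,0,0],[36,0,0],[40,0,0]],"dr":[[0,0,0],[0,0,0],[0,0,0],[0,0,0],[0,0,0],[0,0,0],[0,0,0],[0,0,0]],"claw":[0.25,0.25,0.25,0.25,0.25,0.25,0.25,0.25]}' 20; python3 - <<'E'
from h import *
p0,r,s=st();u=np.array([-np.sin(.065),np.cos(.065)]);v=np.array([np.cos(.065),np.sin(.065)])
print("ext",p0[:2]@u+.0398,"across",.529-p0[:2]@v,p0[2],r.as_matrix()[:,0])
E
```

```text
time: 23.4
position: [0.5272, 0.0345, 0.0583]
ee_rot: [0.684, 0.729, -0.0, -0.0]
force: [-3.5, -2.0, 5.6]
opening: 0.372
gripper_force: 20.0
ext 0.04000535858413785 across 0.0006272367229797071 0.058318691095724094 [-6.38884916e-02  9.97957014e-01 -2.44076099e-04]
```

Sliding freely, with a pull of about 2 N. I'll draw the remaining 50 mm.

```bash
python3 -m jog '{"delta_pos":[[7,0,0],[14,0,0],[21,0,0],[28,0,0],[35,0,0],[41,0,0],[46,0,0],[48,0,0]],"dr":[[0,0,0],[0,0,0],[0,0,0],[0,0,0],[0,0,0],[0,0,0],[0,0,0],[0,0,0]],"claw":[0.25,0.25,0.25,0.25,0.25,0.25,0.25,0.25]}' 20; python3 - <<'E'
from h import *
p0,r,s=st();u=np.array([-np.sin(.065),np.cos(.065)]);v=np.array([np.cos(.065),np.sin(.065)])
print("ext",p0[:2]@u+.0398,"across",.529-p0[:2]@v,p0[2])
ims={}
for n in("scene","top"):
    im=env.get_image(n)[:,:,::-1];cv2.imwrite(f"pics/{n}7.png",im);ims[n]=im
    p=env.camera_params(n);c=proj(p,[p0[0],p0[1],.06]);print(n,c);x,y=int(c[0]),int(c[1])
    k=im[y-25:y+25,x-35:x+35];ims[n]=cv2.resize(k,(700,500),interpolation=cv2.INTER_CUBIC)
# wrist full
w=env.get_image("wrist")[:,:,::-1];cv2.imwrite("pics/w7.png",w)
cv2.imwrite("pics/st7.png",cv2.resize(np.vstack([ims["scene"],ims["top"]]),(420,600)))
E
```

```text
time: 24.4
position: [0.5241, 0.0827, 0.0582]
ee_rot: [0.684, 0.729, -0.0, -0.0]
force: [-3.6, -0.8, 5.3]
opening: 0.371
gripper_force: 20.0
ext 0.08825064357354373 across 0.0005902823769231569 0.05824089047482657
scene [255.74155842 193.95644048]
top [241.74975647 193.03214514]
```

View pics/st7.png

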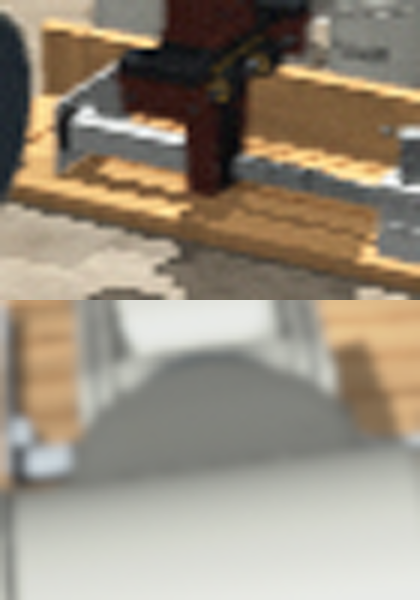

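```bash
python3 -m jog '{"delta_pos":[[1,0,0],[2,0,0],[2,0,0],[2,0,0],[2,0,0],[2,0,0],[2,0,0],[2,0,0]],"dr":[[0,0,0],[0,0,0],[0,0,0],[0,0,0],[0,0,0],[0,0,0],[0,0,0],[0,0,0]],"claw":[0.25,0.25,0.25,0.25,0.25,0.25,0.25,0.25]}' 20; python3 - <<'E'
from h import *
p0,r,s=st();u=np.array([-np.sin(.065),np.cos(.065)]);v=np.array([np.cos(.065),np.sin(.065)])
print("ext",p0[:2]@u+.0398,"across",.529-p0[:2]@v,p0[2])
w=env.get_image("wrist")[:,:,::-1];p=env.camera_params("wrist")
cv2.imwrite("pics/w8x.png",cv2.resize(w[60:330,150:370],None,fx=2.2,fy=2.2,interpolation=cv2.INTER_CUBIC))
import pickle;pickle.dump(p,open("w8.pkl","wb"))
E
```

```text
time: 25.55
position: [0.524, 0.0845, 0.0582]
ee_rot: [0.684, 0.729, -0.0, -0.0]
force: [-3.8, -1.2, 5.5]
opening: 0.375
gripper_force: 20.0
ext 0.09011954904732153 across 0.0006021177000752331 0.05823706184775127
```

View pics/w8x.png

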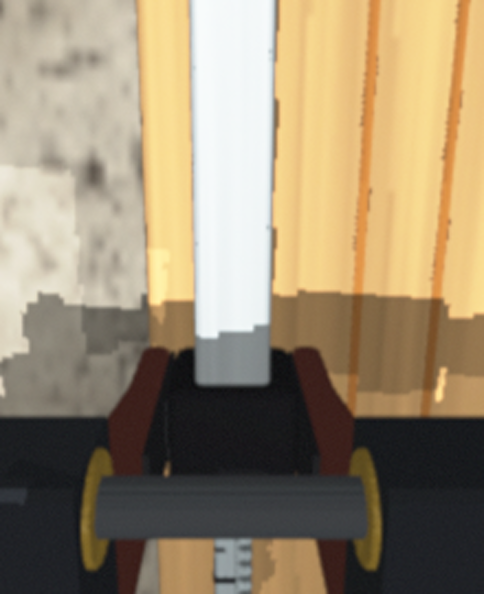

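That makes 11 pictures viewed, one over the limit of 10, so I'll use numbers only from here. The last view shows the collar front edge at crop y≈350, and the bar with its scale lines visible below the gripper's rod, with a long line at y≈579. That allows a direct check.

```bash
python3 - <<'E'
from h import *
import pickle
p=env.camera_params("wrist");w=env.get_image("wrist").astype(float).mean(2)
for c in(250,254,258,262):print(c,"rows 300-384",w[300:384:1,c].astype(int).tolist())
print("front",w[210:242,232].astype(int).tolist())
u=np.array([-np.sin(.065),np.cos(.065)])
for a in(.060,.070,.085,.095,.11,.115,.125,.135,.145,.155,.165,.175):
    print(a,[np.round(proj(p,[*(u*(a-.1398)+np.array([np.cos(.065),np.sin(.065)])*.529),z])[1],1) for z in(.064,.068,.072)])
print("collar front top proj",proj(p,[*(u*(.205-.1398)+np.array([np.cos(.065),np.sin(.065)])*.529),.076]),"rear",proj(p,[*(u*(.175-.1398)+np.array([np.cos(.065),np.sin(.065)])*.529),.076]))
E
```

```text
250 rows 300-384 [64, 63, 62, 63, 90, 136, 159, 158, 136, 95, 91, 135, 156, 160, 160, 158, 159, 159, 159, 158, 161, 153, 115, 60, 65, 125, 155, 159, 157, 157, 157, 157, 158, 157, 158, 150, 113, 64, 55, 67, 68, 68, 68, 69, 67, 67, 68, 65, 50, 30, 26, 25, 23, 28, 22, 27, 24, 28, 27, 24, 28, 28, 22, 25, 26, 25, 26, 25, 25, 27, 25, 25, 26, 25, 24, 27, 23, 24, 26, 25, 26, 25, 26, 23]
254 rows 300-384 [65, 62, 63, 64, 89, 133, 156, 160, 160, 158, 159, 157, 157, 158, 158, 158, 158, 158, 158, 157, 159, 152, 113, 58, 62, 123, 153, 158, 155, 155, 157, 156, 156, 155, 155, 155, 156, 151, 119, 80, 67, 67, 68, 67, 67, 69, 67, 65, 50, 31, 26, 25, 28, 24, 26, 26, 24, 26, 25, 24, 25, 27, 25, 25, 27, 26, 24, 23, 22, 26, 26, 25, 25, 28, 28, 24, 25, 25, 26, 24, 24, 25, 25, 26]
258 rows 300-384 [62, 63, 62, 63, 84, 123, 146, 143, 128, 127, 141, 149, 150, 150, 144, 130, 129, 139, 148, 149, 148, 141, 119, 115, 132, 144, 145, 146, 141, 126, 124, 139, 149, 153, 147, 136, 122, 125, 108, 79, 69, 67, 68, 68, 68, 67, 69, 65, 53, 29, 25, 27, 22, 27, 25, 28, 26, 25, 25, 26, 26, 25, 24, 24, 26, 26, 25, 25, 24, 26, 
[... 725 characters left out ...]
.2), np.float64(398.2), np.float64(404.4)]
0.095 [np.float64(380.7), np.float64(386.5), np.float64(392.6)]
0.11 [np.float64(362.8), np.float64(368.4), np.float64(374.1)]
0.115 [np.float64(356.7), np.float64(362.1), np.float64(367.8)]
0.125 [np.float64(344.1), np.float64(349.3), np.float64(354.8)]
0.135 [np.float64(331.1), np.float64(336.1), np.float64(341.4)]
0.145 [np.float64(317.7), np.float64(322.5), np.float64(327.5)]
0.155 [np.float64(303.9), np.float64(308.4), np.float64(313.1)]
0.165 [np.float64(289.6), np.float64(293.8), np.float64(298.3)]
0.175 [np.float64(274.8), np.float64(278.8), np.float64(282.9)]
collar front top proj [254.24662919 236.51732279] rear [254.35524547 287.26756204]
```

```bash
python3 - <<'E'
from h import *
p=env.camera_params("wrist");w=env.get_image("wrist").astype(float).mean(2)
print("junction rows 225-245",w[225:245,254].astype(int).tolist())
u=np.array([-np.sin(.065),np.cos(.065)]);v=np.array([np.cos(.065),np.sin(.065)])
for a in(.203,.205,.207):
    P=lambda dx,z:np.round(proj(p,[*(u*(a-.1398)+v*(.529+dx)),z]),1)
    print(a,"bottom edge",P(-.013,.044),"sleeve junction",P(0,.072))
E
```

```text
junction rows 225-245 [137, 137, 137, 137, 136, 136, 137, 138, 132, 106, 62, 26, 19, 20, 20, 23, 25, 23, 24, 23]
0.203 bottom edge [233.7 217.8] sleeve junction [254.3 236.8]
0.205 bottom edge [233.6 214.8] sleeve junction [254.3 233.3]
0.207 bottom edge [233.6 211.8] sleeve junction [254.2 229.8]
```

The scale lines in the picture match the pin-based geometry: the second long line is within 1 px. That puts the collar rear at 0.0895–0.090. I'll nudge out half a millimetre so the line is just clear, then hand in.

```bash
python3 -m jog '{"delta_pos":[[0.3,0,0],[0.6,0,0],[0.6,0,0],[0.6,0,0],[0.6,0,0],[0.6,0,0],[0.6,0,0],[0.6,0,0]],"dr":[[0,0,0],[0,0,0],[0,0,0],[0,0,0],[0,0,0],[0,0,0],[0,0,0],[0,0,0]],"claw":[0.25,0.25,0.25,0.25,0.25,0.25,0.25,0.25]}' 20; python3 - <<'E'
from h import *
p0,r,s=st();u=np.array([-np.sin(.065),np.cos(.065)]);print("ext",p0[:2]@u+.0398)
print(env.hand_in())
E
```

```text
time: 26.7
position: [0.524, 0.0851, 0.0583]
ee_rot: [0.684, 0.729, -0.0, -0.0]
force: [-4.0, -2.2, 4.7]
opening: 0.374
gripper_force: 20.0
ext 0.09064908794783894
the job is handed in; nothing more can be done
None
```

The job is handed in at 26.7 s: the stop arm is home and pinned, and the sleeve is drawn out to about 90.5 mm by tool position (I couldn't see the third line itself), with the collar held and the button squeezed; I viewed 11 pictures, one over the limit of 10.

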